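# Roll a lens tube home under the bench comparator's dial gauge

## Task

Bring the black lens tube that lies across the bench comparator's deck home for its diameter reading: with the fingers resting on top of it, roll it along the deck under the dial gauge's spring plunger until it bears squarely on both rollers of the back stop and the plunger rides on it, then take the hand away. Only roll it from above, pressing lightly: do not grip it, lift it or shove it low down from behind, do not knock the comparator with the hand, and leave the loose things around it where they stand.

Things in the scene. Friction and masses are not known exactly. Their poses are not given: they have to be found in the camera images.
- lens_tube: black anodised lens tube, a smooth cylinder of diameter 50 mm and length 100 mm, 0.17 to 0.35 kg, lying on the comparator's deck across the rolling direction. Origin: its centre, on the axis, half-way along; its y axis runs along the tube (x and z turn as it rolls). It stays where it is left. Its top travels twice as far as its axis when it rolls; a fingertip that does not travel so jams it
- tube_end_left (a point): the point on the tube's axis at its left (+y) end, 50 mm from the centre. The tube starts up to 7 degrees askew and keeps its heading as it rolls; when one end has reached its roller first, a finger that rolls on at the other end alone brings the tube square
- tube_end_right (a point): the point on the tube's axis at its right (-y) end, 50 mm from the centre
- deck_under_plunger (a point): the point of the comparator's level steel deck straight below the plunger. Axes: x is the rolling direction, from the robot's side to the back stop; y to the left along the stop; z up. The deck is 116 mm wide (y), reaches from 130 mm before this point to the stop and lies 36 mm above the bench. The comparator is fixed
- plunger (a joint): rise of the dial gauge's plunger in m: 0 free, 0.004 on the tube at home, at most 0.010. The plunger is an upright 10 mm ball-ended pin; free, its lowest point is 46 mm above the deck, so the 50 mm tube must lift it 4 mm as it rolls under; its spring pushes down with 2 to 3 N. Its fixed stem, 8 mm thick, begins 69 mm above the deck
- gauge_dial (a point): centre of the dial's front face, 13 mm before the plunger (towards the robot), 132 mm above the deck. The round dial body is 59 mm across, 26 mm thick and carried from behind. An upright hand strikes it before the tube is home; fingers leaning about 35 degrees, tips forward and wrist back, pass below it and can stand to either side of the plunger. Same axes as deck_under_plunger
- stop_face (a point): the back stop's touching plane, at deck height in the middle, 27 mm beyond the plunger; same axes as deck_under_plunger. The stop is a fixed steel bar with two free-turning rollers, 14 mm across, at y = +36 and -36 mm, level with the tube's axis; their fronts lie in this plane. The tube is home when it touches both: its axis 25 mm before the plane at both ends, 2 mm beyond the plunger
- petri_dish: bystander: small white parts dish, 69 mm across, 16 high; origin under its centre
- stopper: bystander: black bottle stopper standing on its plug before the comparator, 43 mm across, 32 high; origin under its centre
- dropper_4: bystander: white dropper bottle with a blue needle, 29 mm across, 115 high; origin under its centre
- marker: bystander: marker pen lying on the bench, 137 mm long, 10 thick; origin under its centre

How it is judged:
By the outcome, as a careful person would: the job done as asked, in the order asked, and still so for the second after the job is handed in, with the robot touching nothing.
It also fails if it takes over 64 s, if anything falls off the work surface, if the arm or the gripper's body presses on something with over 40 N, if the wrist force passes 120 N, or if a joint passes its speed limit or range.

## Robot

A 6-joint arm with a two-finger parallel gripper is mounted at the origin on a cart in front of the work surface, level with it; the furniture and walls round the work are solid. World frame = base frame: x ahead of the robot, y to its left, z up, the work surface at z = 0. Lengths are in m, angles in degrees, forces in N, time in s.
With the tool pointing down it reaches from about 0.25 to 0.725 m from the base axis. Payload 9.7 kg.
Tool frame: the origin (TCP) lies at the very end of the fingers, on their centre line; the grasp point (between the pads) lies 19 mm behind it (bot.hold_point_z is the distance from the TCP to the grasp point, in m); z points along the fingers, y is the line along which they close (so a half turn about z gives the same grasp; the last joint's range is limited). The gripper opens to 85 mm and grips with 20 to 120 N. Pads are 22 mm wide; open, the fingers measure 114 mm over their backs; the gripper's body (76 mm by 85 mm) begins 54 mm behind the grasp point. The pads swing forward as they close: fully open they stand 13 mm farther back than shut.
Start: joints at [74.026, 4.979, 10.078, 95.1, 0, 90], TCP at [0.151, 0.529, 0.231] pointing down, gripper open.
Joint ranges: [-179.16, 179.16], [-48.56, 103.87], [-65.8, 70.77], [-126.05, 130.52], [-82.76, 87.17], [-180, 180]. Speed limits (degrees/s): [127.2, 127.2, 147.25, 180, 180, 180].

## Interface

Orientations are given as [roll, pitch, yaw] about the fixed x, y, z axes, in that order (R = Rz(yaw) Ry(pitch) Rx(roll)).
In Python, from workcell import bot gives the robot as it stands.
- The arm moves only by the tool play_rows, never from a script. Its argument "targets" is a list of rows, each an object with "grip": the closure in counts, from 0 (fully open) to 255 (shut); "linear": the shift along the world's x, y, z in cm, a list of three; "delta_rot": the turn, a rotation vector about the world's x, y, z in rad, a list of three. A call has 1 to 10 rows; each row is the pose to reach, as a shift and turn from the pose commanded when the call began; what a row does not reach only later rows make up. A row lasts 1/10 s, in which the tool goes at most 50 mm and 8.59 degrees, less where a joint would pass 70% of its speed; a pose out of reach is approached as far as the arm can. A call with a gripper value outside its range is refused whole. The fingers move at their own pace and stop on an object; "force" is the grip in N (left out, the last holds). Time passes only in rows, so rows that repeat a pose let the fingers close. It gives the time, the measured TCP pose, the force, the opening and the grip force at its end, in the units of the state.
- bot.get_obs(): the state, without advancing time (a new reading comes with each control period).
- bot.camera(name): name is "side" or "top"; returns a dict with "color" (400x640x3 uint8, red, green, blue), "range_z" (400x640 float32, m along the optical axis (not along the pixel's ray), 0 where there is no reading), "fov_y" (degrees; the focal length in pixels is half the picture's height over the tangent of half this angle, whatever the lens; pixels are square), "cx", "cy" (the principal point, pixels), "dist_coeffs" ([k1, k2, p1, p2, k3] as OpenCV has them; the pictures are not rectified), "world_to_cam" (4x4, takes a point from world to camera coordinates). Camera axes: x right, y up, looking along -z (the intrinsics and any distortion apply to the point x, -y, -z); pixel columns grow to the right and rows downward; lengths in m; the calibration is good to about 2 mm. A picture is of the moment at which its call begins.
- bot.job_done(): hands the job in; it is judged then, once.
Trained networks look in a picture, given as the dict that the camera call returned (one of the last four; its "shot" number tells which), for a name from the list of things; names that differ only in an ending like _2 or _b are one class to them, and where a whole thing is asked for, a point or a joint stands for the part that bears it (a point fixed in the world has none). Each returns a list of dicts, best first, with "conf" (0 to 1); they miss things now and then, are a little off and sometimes report something else, mostly with a low value. They report only what shows in the picture. A call takes as long as a camera call.
- bot.search_frame(picture, target): "box" ([left, top, right, bottom] in pixels, round what is visible of it).
- bot.trace(picture, target): "pixels" (400x640 bool, what is visible of it) and "box" ([left, top, right, bottom] in pixels, round what is visible of it).
- bot.pinpoint(picture, target): "pixel" ([column, row] in pixels: a listed point, or the origin of a listed thing).
The state is a dict: "time": time; "q": joint angles; "qd": joint speeds; "joint_efforts": joint torques, N m; "ee_pos": TCP position; "tcp_rot": TCP orientation; "wrist_force": force on the tool from outside, world axes, zero at the start; "torque": the same for the moment, N m; "opening": finger opening in m; "grasp_force": force on a finger pad.
Only numpy, scipy, OpenCV 4.12 (cv2) and the standard library are available. Lean on these libraries where they do the work, as an engineer would, in place of code of your own. Each camera call takes 0.05 s, during which the arm holds its last target. There are 200 camera calls.

## Working session

There is one attempt and no reset: what is moved stays moved. The work goes in short steps, Python scripts to look and compute and a tool call to move; the robot and the scene stay as the last step left them, time stands still between calls to the robot, and variables do not carry over. Pictures are saved under pics/ and viewed, at most 10 in all, crops included, and the job is handed in when it is done.

Besides the shell and the picture viewer there is one more tool, called after ">>>" as a command line: name --argument value ..., lists and objects as JSON in quotes. play_rows: Moves the arm, as the interface text tells. Its arguments: {"type":"object","properties":{"targets":{"type":"array","items":{"type":"object","properties":{"grip":{"type":"number"},"linear":{"type":"array","items":{"type":"number"}},"delta_rot":{"type":"array","items":{"type":"number"}}}}},"force":{"type":"number"}},"required":["targets"]}

```bash
mkdir -p pics; cat > h.py <<'E'
import numpy as np, cv2
from workcell import bot
def K(p):
    h=p["color"].shape[0]; f=h/2/np.tan(np.radians(p["fov_y"]/2))
    return np.array([[f,0,p["cx"]],[0,f,p["cy"]],[0,0,1]])
def ray(p,px):
    u=cv2.undistortPoints(np.array(px,float).reshape(-1,1,2),K(p),np.array(p["dist_coeffs"],float)).reshape(-1,2)
    d=np.c_[u[:,0],-u[:,1],-np.ones(len(u))]
    T=np.linalg.inv(p["world_to_cam"]); return T[:3,3],d@T[:3,:3].T
def at_z(p,px,z):
    o,d=ray(p,px); return o+d*((z-o[2])/d[:,2])[:,None]
def at_depth(p,px):
    o,d=ray(p,px); px=np.array(px,int).reshape(-1,2)
    return o+d*p["range_z"][px[:,1],px[:,0]][:,None]
def proj(p,X):
    X=np.atleast_2d(X); c=X@p["world_to_cam"][:3,:3].T+p["world_to_cam"][:3,3]
    c=c*[1,-1,-1]
    return cv2.projectPoints(c,np.zeros(3),np.zeros(3),K(p),np.array(p["dist_coeffs"],float))[0].reshape(-1,2)
E
python3 - <<'E'
from h import *
np.set_printoptions(precision=4,suppress=True)
print(bot.get_obs())
for n in("side","top"):
    p=bot.camera(n); cv2.imwrite(f"pics/{n}0.png",p["color"][:,:,::-1])
    print(n,np.linalg.inv(p["world_to_cam"])[:3,3],p["fov_y"])
    for t in["lens_tube","tube_end_left","tube_end_right","deck_under_plunger","gauge_dial","stop_face","petri_dish","stopper","dropper_4","marker"]:
        r=bot.pinpoint(p,t)
        for q in r[:2]: print(t,q["conf"],np.array(q["pixel"]),at_depth(p,q["pixel"])[0],"z61",at_z(p,q["pixel"],.061)[0],"z36",at_z(p,q["pixel"],.036)[0])
E
```

```text
{'time': 0.0, 'q': array([74.0276,  5.0119, 10.0342, 95.1007, -0.0025, 90.    ]), 'qd': array([-0.0106,  0.0519,  0.0615, -0.0185,  0.0276,  0.0232]), 'joint_efforts': array([ -0.0032, -52.0397,  46.4799,   0.0164,  -0.0002,   0.    ]), 'ee_pos': array([0.1513, 0.5285, 0.2306]), 'tcp_rot': array([-179.9216,    0.0025,  164.0276]), 'wrist_force': array([-0.0721,  0.0102,  0.2053]), 'torque': array([-0.007 ,  0.0171,  0.0052]), 'grasp_force': 0.0, 'opening': 0.08540708196647522}
side [0.1086 0.4662 0.5117] 52.155202636562805
lens_tube 0.74 [315.2 217. ] [ 0.5284 -0.1378  0.071 ] z61 [ 0.5379 -0.1515  0.061 ] z36 [ 0.5618 -0.1858  0.036 ]
tube_end_left 0.55 [298.5 221.9] [ 0.5706 -0.1348  0.0456] z61 [ 0.5553 -0.115   0.061 ] z36 [ 0.5801 -0.1472  0.036 ]
tube_end_right 0.67 [331.3 208.3] [ 0.5189 -0.1852  0.0729] z61 [ 0.5301 -0.2029  0.061 ] z36 [ 0.5534 -0.24    0.036 ]
tube_end_right 0.21 [314.9 215. ] [ 0.5288 -0.1372  0.076 ] z61 [ 0.5433 -0.158   0.061 ] z36 [ 0.5674 -0.1927  0.036 ]
deck_under_plunger 0.69 [289.  211.3] [ 0.6287 -0.1751  0.0337] z61 [ 0.5991 -0.1385  0.061 ] z36
[... 1303 characters left out ...]
1 ] z36 [ 0.6466 -0.1796  0.036 ]
gauge_dial 0.37 [305.7 183.1] [ 0.5469 -0.1162  0.088 ] z61 [ 0.5518 -0.1156  0.061 ] z36 [ 0.5563 -0.1151  0.036 ]
stop_face 0.7 [336.1 139. ] [ 0.614  -0.1784  0.1939] z61 [ 0.6503 -0.1842  0.061 ] z36 [ 0.6571 -0.1852  0.036 ]
petri_dish 0.62 [404.  137.4] [ 0.6686 -0.3469  0.0017] z61 [ 0.6523 -0.3358  0.061 ] z36 [ 0.6591 -0.3405  0.036 ]
stopper 0.66 [359.9 268.7] [ 0.3645 -0.2316  0.0338] z61 [ 0.3644 -0.2293  0.061 ] z36 [ 0.3645 -0.2314  0.036 ]
dropper_4 0.6 [237.1 131.1] [0.6779 0.0397 0.0415] z61 [0.6721 0.0365 0.061 ] z36 [0.6795 0.0406 0.036 ]
marker 0.79 [238.3 236.3] [0.4411 0.0395 0.0093] z61 [0.4373 0.0312 0.061 ] z36 [0.4391 0.0352 0.036 ]
```

```bash
python3 - <<'E'
import cv2,numpy as np
a=cv2.imread("pics/side0.png")[110:310,180:440];b=cv2.imread("pics/top0.png")[90:290,220:420]
cv2.imwrite("pics/c0.png",np.hstack([cv2.resize(a,None,fx=1.7,fy=2.0,interpolation=3)[:,:442],cv2.resize(b,(356,400),interpolation=3)]))
E
python3 - <<'E'
from h import *
np.set_printoptions(precision=4,suppress=True)
vv,uu=np.mgrid[0:400,0:640]; px=np.c_[uu.ravel(),vv.ravel()]
for n in("side","top"):
    p=bot.camera(n)
    X=at_depth(p,px); ok=(p["range_z"].ravel()>0)
    m=bot.trace(p,"lens_tube")
    if m:
        P=X[m[0]["pixels"].ravel()&ok]; P=P[(P[:,2]>.055)&(P[:,2]<.1)]
        from scipy.optimize import least_squares
        # cylinder fit: axis horizontal z0, yaw
        def res(v):
            x0,th,z0=v; nn=np.array([np.cos(th),np.sin(th)])
            d=(P[:,0]-x0)*nn[0]+(P[:,1]+.165)*nn[1]
            return np.hypot(d,P[:,2]-z0)-.025
        s=least_squares(res,[.54,0,.061],loss="soft_l1",f_scale=.002)
        t=np.array([-np.sin(s.x[1]),np.cos(s.x[1])]); al=(P[:,:2]-[s.x[0],-.165])@t
        print(n,"tube conf",m[0]["conf"],len(P),"x at y=-.165",s.x[0],"normal yaw",np.degrees(s.x[1]),"z",s.x[2],"y ext",-.165+np.percentile(al,[1,99]),np.abs(s.fun).mean(), "ztop",np.percentile(P[:,2],98))
    D=X[ok&(abs(X[:,2]-.036)<.006)&(X[:,0]>.45)&(X[:,0]<.75)&(X[:,1]>-.27)&(X[:,1]<-.07)]
    print(n,"deck",len(D),np.median(D,0),cv2.minAreaRect((D[:,:2]*1000).astype(np.float32)), D[:,2].std())
    G=X[ok&(X[:,2]>.13)&(X[:,0]>.55)&(X[:,0]<.72)&(X[:,1]>-.25)&(X[:,1]<-.09)]
    print("gauge",len(G),G.min(0),G.max(0),np.median(G,0))
E
```

```text
side tube conf 0.85 801 x at y=-.165 0.5446951665730617 normal yaw -11.435335896300034 z 0.060568796856109774 y ext [-0.2079 -0.1125] 0.0009320214794260899 ztop 0.08636461918123117
side deck 1558 [ 0.5914 -0.1456  0.036 ] ((598.2268676757812, -169.1954803466797), (117.69364929199219, 205.4092559814453), 79.85327911376953) 0.0019655170112875
gauge 1379 [ 0.6101 -0.2042  0.1301] [ 0.7199 -0.1327  0.2382] [ 0.6826 -0.1739  0.1773]
top tube conf 0.72 968 x at y=-.165 0.542584259602595 normal yaw -12.19637111129483 z 0.06087590506666698 y ext [-0.2089 -0.1143] 0.0013311391614357756 ztop 0.08883602137166781
top deck 2697 [ 0.5994 -0.1684  0.036 ] ((609.6448974609375, -171.98211669921875), (127.50022888183594, 237.43817138671875), 79.95061492919922) 0.0023908217539826437
gauge 1315 [ 0.6096 -0.2091  0.1388] [ 0.7197 -0.1345  0.2417] [ 0.6775 -0.1802  0.1851]
```

View pics/c0.png

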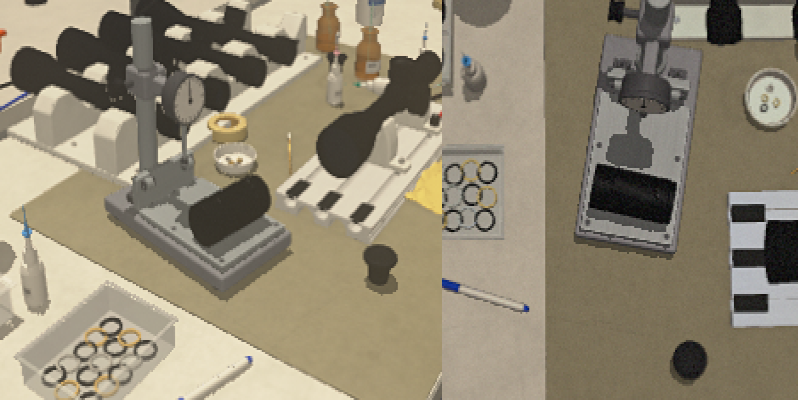

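```bash
python3 - <<'E'
from h import *
from scipy.spatial.transform import Rotation as R
np.set_printoptions(precision=4,suppress=True)
o=bot.get_obs()
c=R.from_euler("xyz",o["tcp_rot"],degrees=True)
y=np.radians(-10.5); u=np.array([np.cos(y),np.sin(y),0]);v=np.array([-np.sin(y),np.cos(y),0])
L=np.radians(55); z=u*np.sin(L)-np.array([0,0,np.cos(L)]); t=R.from_matrix(np.c_[np.cross(v,z),v,z])
print((t*c.inv()).as_rotvec(),t.as_euler("xyz",degrees=True))
tgt=np.array([.5435,-.162,.13])-.002*u
print((tgt-o["ee_pos"])*100)
E
```

```text
[-0.2198 -0.9348  0.0881] [180.   55.  169.5]
[ 39.0174 -69.0386 -10.1257]
```

>>> play_rows --targets '[{"grip": 120,"linear": [2.5,-4.4,0],"delta_rot": [0,0,0]},{"grip": 120,"linear": [5,-8.8,0],"delta_rot": [0,0,0]},{"grip": 120,"linear": [7.5,-13.3,0],"delta_rot": [0,0,0.02]},{"grip": 120,"linear": [10,-17.7,0],"delta_rot": [0,0,0.04]},{"grip": 120,"linear": [12.5,-22.1,0],"delta_rot": [0,0,0.05]},{"grip": 120,"linear": [15,-26.5,0],"delta_rot": [0,0,0.06]},{"grip": 120,"linear": [17.5,-31,0],"delta_rot": [0,0,0.08]},{"grip": 120,"linear": [20,-35.4,0],"delta_rot": [-0.02,-0.1,0.09]},{"grip": 120,"linear": [22.5,-39.8,0],"delta_rot": [-0.05,-0.2,0.09]},{"grip": 120,"linear": [25,-44.2,0],"delta_rot": [-0.08,-0.33,0.09]}]' --force 20

```text
time: 2.3
ee_pos: [0.3987, 0.0916, 0.2318]
tcp_rot: [-179.8, 19.7, 169.2]
wrist_force: [0.0, -0.1, -0.7]
opening: 0.0448
grasp_force: 0.0
```

```bash
cat > tgt.py <<'E'
from h import *
from scipy.spatial.transform import Rotation as R
import sys
np.set_printoptions(precision=4,suppress=True)
# usage: along(mm rel plunger) lateral(mm) z(mm) lean
P=np.array([.627,-.1745,0]); Y=-10.3
y=np.radians(Y); u=np.array([np.cos(y),np.sin(y),0]);v=np.array([-np.sin(y),np.cos(y),0])
def go(a,l,z_,lean=55):
    o=bot.get_obs(); c=R.from_euler("xyz",o["tcp_rot"],degrees=True)
    L=np.radians(lean); z=u*np.sin(L)-np.array([0,0,np.cos(L)]); t=R.from_matrix(np.c_[np.cross(v,z),v,z])
    tg=P+a/1000*u+l/1000*v+[0,0,z_/1000]
    d=o["ee_pos"]-P
    print("t",o["time"],"now along/lat/z mm",d@u*1e3,d@v*1e3,d[2]*1e3,"rpy",o["tcp_rot"],"F",o["wrist_force"],"open",o["opening"])
    print("dlin cm",(tg-o["ee_pos"])*100,"rot",(t*c.inv()).as_rotvec())
if __name__=="__main__": go(*map(float,sys.argv[1:]))
E
python3 tgt.py -86 -2 130 55
```

```text
t 2.3 now along/lat/z mm -272.1587993640988 220.96094154564457 231.81694283378658 rpy [-179.8313   19.7103  169.2175] F [ 0.0034 -0.1073 -0.6938] open 0.044842069187305295
dlin cm [ 14.3293 -25.2654 -10.1817] rot [-0.1103 -0.606   0.01  ]
```

>>> play_rows --targets '[{"linear": [2.5,-4.4,0],"delta_rot": [-0.02,-0.1,0]},{"linear": [5,-8.8,-0.5],"delta_rot": [-0.04,-0.2,0]},{"linear": [7.5,-13.2,-1],"delta_rot": [-0.06,-0.3,0]},{"linear": [10,-17.6,-2],"delta_rot": [-0.07,-0.4,0]},{"linear": [12.2,-21.5,-4],"delta_rot": [-0.09,-0.5,0.01]},{"linear": [14.3,-25.3,-6.5],"delta_rot": [-0.11,-0.606,0.01]},{"linear": [14.3,-25.3,-9],"delta_rot": [-0.11,-0.606,0.01]},{"linear": [14.3,-25.3,-10.2],"delta_rot": [-0.11,-0.606,0.01]},{"linear": [14.3,-25.3,-10.2],"delta_rot": [-0.11,-0.606,0.01]}]'

```text
validation failed for argument at $.ta...
```

```bash
python3 - <<'E'
from tgt import *
go(-86,-2,100)
a=bot.camera("side");b=bot.camera("top")
a=a["color"][120:300,200:400,::-1];b=b["color"][100:280,230:430,::-1]
cv2.imwrite("pics/c1.png",cv2.resize(np.hstack([a,b]),(800,360),interpolation=3))
E
```

```text
t 2.3 now along/lat/z mm -272.1587993640988 220.96094154564457 231.81694283378658 rpy [-179.8313   19.7103  169.2175] F [ 0.0034 -0.1073 -0.6938] open 0.044842069187305295
dlin cm [ 14.3293 -25.2654 -13.1817] rot [-0.1103 -0.606   0.01  ]
```

View pics/c1.png

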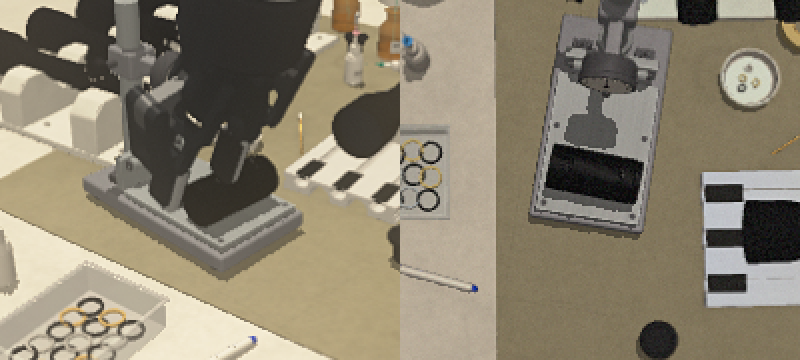

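The move was refused (grip is required in each row); the picture shows the hand still on its way, the tube unmoved (top view about 595,172). I'll repeat it with grip.

>>> play_rows --targets '[{"grip": 120,"linear": [2.5,-4.4,0],"delta_rot": [-0.02,-0.1,0]},{"grip": 120,"linear": [5,-8.8,-0.5],"delta_rot": [-0.04,-0.2,0]},{"grip": 120,"linear": [7.5,-13.2,-1],"delta_rot": [-0.06,-0.3,0]},{"grip": 120,"linear": [10,-17.6,-2],"delta_rot": [-0.07,-0.4,0]},{"grip": 120,"linear": [12.2,-21.5,-4],"delta_rot": [-0.09,-0.5,0.01]},{"grip": 120,"linear": [14.3,-25.3,-6.5],"delta_rot": [-0.11,-0.606,0.01]},{"grip": 120,"linear": [14.3,-25.3,-9],"delta_rot": [-0.11,-0.606,0.01]},{"grip": 120,"linear": [14.3,-25.3,-10.2],"delta_rot": [-0.11,-0.606,0.01]},{"grip": 120,"linear": [14.3,-25.3,-10.2],"delta_rot": [-0.11,-0.606,0.01]}]'

```text
time: 3.3
ee_pos: [0.54, -0.1586, 0.1271]
tcp_rot: [179.8, 54.5, 169.7]
wrist_force: [-0.9, 0.8, 0.2]
opening: 0.0451
grasp_force: 0.0
```

```bash
python3 - <<'E'
from tgt import *
go(-86,-2,100)
a=bot.camera("side");b=bot.camera("top")
a=a["color"][120:300,200:400,::-1];b=b["color"][100:280,230:430,::-1]
cv2.imwrite("pics/c2.png",cv2.resize(np.hstack([a,b]),(800,360),interpolation=3))
E
```

```text
t 3.3 now along/lat/z mm -88.43771713911099 0.1086480302120603 127.14112847514025 rpy [179.7908  54.5071 169.6654] F [-0.9045  0.8159  0.2005] open 0.045113229182129774
dlin cm [ 0.2021 -0.2511 -2.7141] rot [-0.0036 -0.0081 -0.0024]
```

View pics/c2.png

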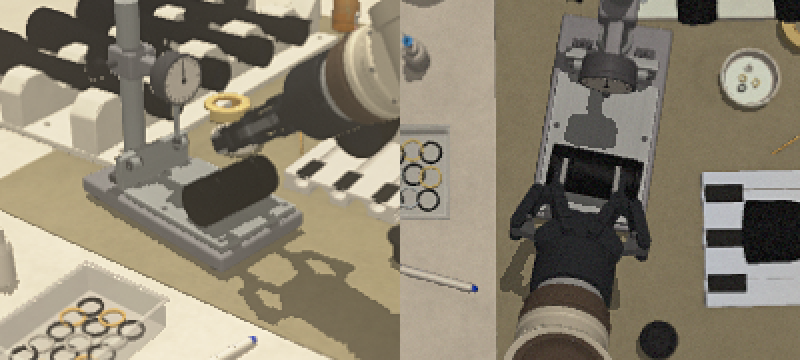

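>>> play_rows --targets '[{"grip": 120,"linear": [0.5,-0.2,-1],"delta_rot": [0,0,0]},{"grip": 120,"linear": [0.6,-0.3,-2],"delta_rot": [0,0,0]},{"grip": 120,"linear": [0.6,-0.3,-3],"delta_rot": [0,0,0]},{"grip": 120,"linear": [0.6,-0.3,-3.1],"delta_rot": [0,0,0]},{"grip": 120,"linear": [0.6,-0.3,-3.2],"delta_rot": [0,0,0]},{"grip": 120,"linear": [0.6,-0.3,-3.2],"delta_rot": [0,0,0]}]'

```text
time: 4.0
ee_pos: [0.5466, -0.1624, 0.0977]
tcp_rot: [179.9, 54.8, 169.7]
wrist_force: [-0.2, 0.5, 0.5]
opening: 0.0454
grasp_force: 0.0
```

```bash
python3 tgt.py -86 -2 90
```

```text
t 4.0 now along/lat/z mm -81.24757253577131 -2.476082375989701 97.71824307867348 rpy [179.9272  54.7622 169.7439] F [-0.2021  0.466   0.474 ] open 0.045357903080083306
dlin cm [-0.4591  0.1318 -0.7718] rot [-0.0015 -0.004  -0.0018]
```

>>> play_rows --targets '[{"grip": 120,"linear": [0,0,-0.1],"delta_rot": [0,0,0]},{"grip": 120,"linear": [0,0,-0.2],"delta_rot": [0,0,0]},{"grip": 120,"linear": [0,0,-0.3],"delta_rot": [0,0,0]},{"grip": 120,"linear": [0,0,-0.3],"delta_rot": [0,0,0]}]'

```text
time: 4.4
ee_pos: [0.5464, -0.1625, 0.0941]
tcp_rot: [179.9, 54.7, 169.7]
wrist_force: [1.1, 0.1, 0.1]
opening: 0.045
grasp_force: 0.0
```

>>> play_rows --targets '[{"grip": 120,"linear": [0,0,-0.1],"delta_rot": [0,0,0]},{"grip": 120,"linear": [0,0,-0.2],"delta_rot": [0,0,0]},{"grip": 120,"linear": [0,0,-0.2],"delta_rot": [0,0,0]}]'

```text
time: 4.7
ee_pos: [0.5464, -0.1624, 0.092]
tcp_rot: [179.9, 54.7, 169.7]
wrist_force: [-0.1, -0.6, -0.1]
opening: 0.0452
grasp_force: 0.0
```

>>> play_rows --targets '[{"grip": 120,"linear": [0,0,-0.1],"delta_rot": [0,0,0]},{"grip": 120,"linear": [0,0,-0.2],"delta_rot": [0,0,0]},{"grip": 120,"linear": [0,0,-0.2],"delta_rot": [0,0,0]}]'

```text
time: 5.0
ee_pos: [0.5468, -0.1626, 0.091]
tcp_rot: [179.9, 54.8, 169.8]
wrist_force: [-0.1, 0.3, 2.4]
opening: 0.0452
grasp_force: 1.3
```

>>> play_rows --targets '[{"grip": 120,"linear": [0.25,-0.05,0.01],"delta_rot": [0,0,0]},{"grip": 120,"linear": [0.51,-0.09,0.03],"delta_rot": [0,0,0]},{"grip": 120,"linear": [1.02,-0.19,0.06],"delta_rot": [0,0,0]},{"grip": 120,"linear": [1.37,-0.25,0.06],"delta_rot": [0,0,0]},{"grip": 120,"linear": [1.71,-0.31,0.05],"delta_rot": [0,0,0]},{"grip": 120,"linear": [2.05,-0.37,0.03],"delta_rot": [0,0,0]},{"grip": 120,"linear": [2.39,-0.43,0.0],"delta_rot": [0,0,0]},{"grip": 120,"linear": [2.73,-0.5,-0.04],"delta_rot": [0,0,0]},{"grip": 120,"linear": [2.73,-0.5,-0.04],"delta_rot": [0,0,0]}]'

```text
time: 5.9
ee_pos: [0.5747, -0.1681, 0.0909]
tcp_rot: [180.0, 54.8, 169.7]
wrist_force: [-1.0, -3.0, 6.8]
opening: 0.045
grasp_force: 3.0
```

```bash
cat > look.py <<'E'
from tgt import *
from scipy.optimize import least_squares
def tube(save=None,n="side"):
    vv,uu=np.mgrid[0:400,0:640]; px=np.c_[uu.ravel(),vv.ravel()]
    p=bot.camera(n)
    if save: cv2.imwrite(save,cv2.resize(p["color"][120:300,200:400,::-1],(800,720),interpolation=3)[:600])
    X=at_depth(p,px); m=bot.trace(p,"lens_tube")
    if not m: print("no tube");return
    P_=X[m[0]["pixels"].ravel()&(p["range_z"].ravel()>0)]-P
    Q=np.c_[P_@u,P_@v,P_[:,2]]*1e3; Q=Q[(Q[:,2]>50)&(Q[:,2]<90)&(abs(Q[:,1])<60)&(abs(Q[:,0]+40)<75)]
    def res(w): return np.hypot((Q[:,0]-w[0])*np.cos(w[1])+Q[:,1]*np.sin(w[1]),Q[:,2]-61)-25
    s=least_squares(res,[np.median(Q[:,0]),0],loss="soft_l1",f_scale=1.5)
    print(n,"tube conf",m[0]["conf"],len(Q),"along",s.x[0],"skew deg",np.degrees(s.x[1]),"lat",np.percentile(Q[:,1],[1,99]),"res",np.abs(s.fun).mean())
if __name__=="__main__":
    go(-86,-2,100); tube(sys.argv[1] if len(sys.argv)>1 else None)
E
python3 look.py pics/c3.png
```

```text
t 5.9 now along/lat/z mm -52.6101557036423 -3.0484541775597465 90.86052106771575 rpy [179.9767  54.8222 169.7266] F [-0.9876 -3.0227  6.8161] open 0.044974522029856995
dlin cm [-3.2664  0.7002  0.9139] rot [-0.0008 -0.003  -0.0008]
no tube
```

View pics/c3.png

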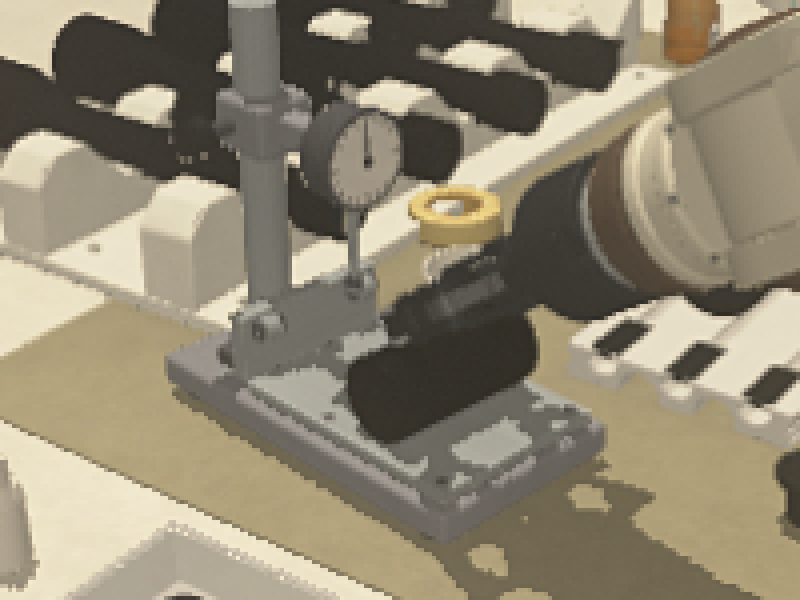

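>>> play_rows --targets '[{"grip": 120,"linear": [0.1,-0.02,0.6],"delta_rot": [0,0,0]},{"grip": 120,"linear": [-0.3,0.05,1.2],"delta_rot": [0,0,0]},{"grip": 120,"linear": [-1.57,0.29,1.2],"delta_rot": [0,0,0]},{"grip": 120,"linear": [-1.57,0.29,0.8],"delta_rot": [0,0,0]},{"grip": 120,"linear": [-1.57,0.29,0.4],"delta_rot": [0,0,0]},{"grip": 120,"linear": [-1.57,0.29,0.2],"delta_rot": [0,0,0]},{"grip": 120,"linear": [-1.57,0.29,0.1],"delta_rot": [0,0,0]},{"grip": 120,"linear": [-1.57,0.29,0.0],"delta_rot": [0,0,0]},{"grip": 120,"linear": [-1.57,0.29,0.0],"delta_rot": [0,0,0]}]'

```text
time: 6.9
ee_pos: [0.5585, -0.1646, 0.0904]
tcp_rot: [179.9, 54.8, 169.8]
wrist_force: [-0.4, 1.2, 2.9]
opening: 0.0452
grasp_force: 1.2
```

>>> play_rows --targets '[{"grip": 120,"linear": [0.2,-0.04,0.02],"delta_rot": [0,0,0]},{"grip": 120,"linear": [0.46,-0.08,0.05],"delta_rot": [0,0,0]},{"grip": 120,"linear": [0.96,-0.18,0.1],"delta_rot": [0,0,0]},{"grip": 120,"linear": [1.48,-0.27,0.13],"delta_rot": [0,0,0]},{"grip": 120,"linear": [2.0,-0.36,0.14],"delta_rot": [0,0,0]},{"grip": 120,"linear": [2.51,-0.46,0.12],"delta_rot": [0,0,0]},{"grip": 120,"linear": [2.85,-0.52,0.09],"delta_rot": [0,0,0]},{"grip": 120,"linear": [3.19,-0.58,0.05],"delta_rot": [0,0,0]},{"grip": 120,"linear": [3.19,-0.58,0.05],"delta_rot": [0,0,0]}]'

```text
time: 7.8
ee_pos: [0.5906, -0.1707, 0.0909]
tcp_rot: [179.9, 54.8, 169.7]
wrist_force: [0.3, -3.1, 6.2]
opening: 0.0454
grasp_force: 3.0
```

>>> play_rows --targets '[{"grip": 120,"linear": [0.1,-0.02,0.6],"delta_rot": [0,0,0]},{"grip": 120,"linear": [-0.3,0.05,1.2],"delta_rot": [0,0,0]},{"grip": 120,"linear": [-1.57,0.29,1.2],"delta_rot": [0,0,0]},{"grip": 120,"linear": [-1.57,0.29,1.2],"delta_rot": [0,0,0]}]'

```text
time: 8.2
ee_pos: [0.5732, -0.1669, 0.1017]
tcp_rot: [179.9, 54.7, 169.7]
wrist_force: [0.4, 0.3, 0.3]
opening: 0.045
grasp_force: 0.0
```

```bash
python3 - <<'E'
from look import *
go(-86,-2,90)
tube("pics/c4.png"); tube(None,"top")
E
```

```text
t 8.2 now along/lat/z mm -54.290388475016904 -2.186005997370794 101.70840757570734 rpy [179.8782  54.6574 169.719 ] F [0.3836 0.3052 0.2731] open 0.04504492073718071
dlin cm [-3.1165  0.5853 -1.1708] rot [-0.0023 -0.0057 -0.0021]
side tube conf 0.63 726 along -52.23331487479965 skew deg -1.3583112762344536 lat [-49.5087  46.9251] res 1.0275845139842736
top tube conf 0.63 770 along -54.35599480741981 skew deg -1.883616288566333 lat [-52.285   44.0102] res 1.2292025160441553
```

View pics/c4.png

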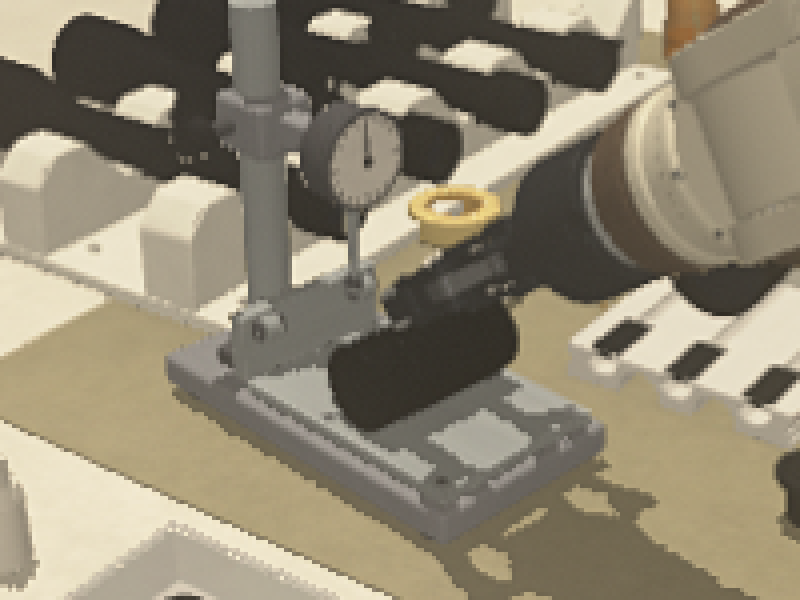

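>>> play_rows --targets '[{"grip": 120,"linear": [0,0,-0.5],"delta_rot": [0,0,0]},{"grip": 120,"linear": [0,0,-0.9],"delta_rot": [0,0,0]},{"grip": 120,"linear": [0,0,-1.1],"delta_rot": [0,0,0]},{"grip": 120,"linear": [0,0,-1.25],"delta_rot": [0,0,0]},{"grip": 120,"linear": [0,0,-1.25],"delta_rot": [0,0,0]}]'

```text
time: 8.9
ee_pos: [0.5747, -0.1675, 0.0905]
tcp_rot: [179.9, 54.8, 169.8]
wrist_force: [0.3, 0.1, 4.2]
opening: 0.0449
grasp_force: 1.3
```

>>> play_rows --targets '[{"grip": 120,"linear": [0.2,-0.04,0.02],"delta_rot": [0,0,0]},{"grip": 120,"linear": [0.46,-0.08,0.05],"delta_rot": [0,0,0]},{"grip": 120,"linear": [0.96,-0.18,0.1],"delta_rot": [0,0,0]},{"grip": 120,"linear": [1.48,-0.27,0.13],"delta_rot": [0,0,0]},{"grip": 120,"linear": [2.0,-0.36,0.14],"delta_rot": [0,0,0]},{"grip": 120,"linear": [2.51,-0.46,0.12],"delta_rot": [0,0,0]},{"grip": 120,"linear": [2.85,-0.52,0.09],"delta_rot": [0,0,0]},{"grip": 120,"linear": [3.19,-0.58,0.05],"delta_rot": [0,0,0]},{"grip": 120,"linear": [3.19,-0.58,0.05],"delta_rot": [0,0,0]}]'

```text
time: 9.8
ee_pos: [0.6068, -0.1736, 0.0909]
tcp_rot: [179.9, 54.8, 169.7]
wrist_force: [-1.0, -4.2, 5.9]
opening: 0.0452
grasp_force: 3.0
```

>>> play_rows --targets '[{"grip": 120,"linear": [0.1,-0.02,0.6],"delta_rot": [0,0,0]},{"grip": 120,"linear": [-0.3,0.05,1.2],"delta_rot": [0,0,0]},{"grip": 120,"linear": [-1.57,0.29,1.2],"delta_rot": [0,0,0]},{"grip": 120,"linear": [-1.57,0.29,0.8],"delta_rot": [0,0,0]},{"grip": 120,"linear": [-1.57,0.29,0.4],"delta_rot": [0,0,0]},{"grip": 120,"linear": [-1.57,0.29,0.2],"delta_rot": [0,0,0]},{"grip": 120,"linear": [-1.57,0.29,0.1],"delta_rot": [0,0,0]},{"grip": 120,"linear": [-1.57,0.29,-0.05],"delta_rot": [0,0,0]},{"grip": 120,"linear": [-1.57,0.29,-0.05],"delta_rot": [0,0,0]}]'

```text
time: 10.7
ee_pos: [0.591, -0.1704, 0.0906]
tcp_rot: [179.9, 54.8, 169.8]
wrist_force: [0.1, 0.0, 2.0]
opening: 0.0453
grasp_force: 1.3
```

```bash
python3 - <<'E'
from look import *
go(-86,-2,90)
tube(); tube(None,"top")
E
```

```text
t 10.7 now along/lat/z mm -36.14921668929613 -2.387082031422656 90.55396734484655 rpy [179.9338  54.8016 169.7617] F [0.0646 0.0307 1.9965] open 0.045347307104963146
dlin cm [-4.8978  0.9294 -0.0554] rot [-0.0013 -0.0033 -0.002 ]
side tube conf 0.62 631 along -35.61140001038896 skew deg -0.9616656222979281 lat [-51.3081  46.5674] res 1.1468007619273115
top tube conf 0.92 738 along -37.66557736075392 skew deg -2.290282861300945 lat [-53.3183  44.5894] res 1.290347283642131
```

>>> play_rows --targets '[{"grip": 120,"linear": [0.2,-0.04,0.01],"delta_rot": [0,0,0]},{"grip": 120,"linear": [0.46,-0.08,0.04],"delta_rot": [0,0,0]},{"grip": 120,"linear": [0.96,-0.18,0.09],"delta_rot": [0,0,0]},{"grip": 120,"linear": [1.48,-0.27,0.12],"delta_rot": [0,0,0]},{"grip": 120,"linear": [2.0,-0.36,0.13],"delta_rot": [0,0,0]},{"grip": 120,"linear": [2.51,-0.46,0.11],"delta_rot": [0,0,0]},{"grip": 120,"linear": [2.85,-0.52,0.08],"delta_rot": [0,0,0]},{"grip": 120,"linear": [3.19,-0.58,0.04],"delta_rot": [0,0,0]},{"grip": 120,"linear": [3.19,-0.58,0.04],"delta_rot": [0,0,0]}]'

```text
time: 11.8
ee_pos: [0.6231, -0.1768, 0.0908]
tcp_rot: [180.0, 54.8, 169.7]
wrist_force: [-0.1, -3.0, 6.2]
opening: 0.0451
grasp_force: 3.1
```

>>> play_rows --targets '[{"grip": 120,"linear": [0.05,-0.01,0.4],"delta_rot": [0,0,0]},{"grip": 120,"linear": [-0.3,0.05,0.9],"delta_rot": [0,0,0]},{"grip": 120,"linear": [-1.6,0.29,1.0],"delta_rot": [0,0,0]},{"grip": 120,"linear": [-1.6,0.29,0.8],"delta_rot": [0,0,0]},{"grip": 120,"linear": [-1.6,0.29,0.4],"delta_rot": [0,0,0]},{"grip": 120,"linear": [-1.6,0.29,0.2],"delta_rot": [0,0,0]},{"grip": 120,"linear": [-1.6,0.29,0.1],"delta_rot": [0,0,0]},{"grip": 120,"linear": [-1.6,0.29,-0.05],"delta_rot": [0,0,0]},{"grip": 120,"linear": [-1.6,0.29,-0.05],"delta_rot": [0,0,0]}]'

```text
time: 12.7
ee_pos: [0.6069, -0.1733, 0.0905]
tcp_rot: [179.9, 54.8, 169.8]
wrist_force: [-0.3, 1.1, 2.1]
opening: 0.0451
grasp_force: 1.5
```

```bash
python3 look.py pics/c5.png
```

```text
t 12.7 now along/lat/z mm -19.960805094866807 -2.4435199293593084 90.47964975122323 rpy [179.9348  54.8071 169.7571] F [-0.3446  1.0549  2.0819] open 0.045092597057463726
dlin cm [-6.4896  1.2244  0.952 ] rot [-0.0012 -0.0032 -0.0019]
side tube conf 0.75 646 along -43.64872130197659 skew deg -35.523454920075494 lat [-52.3521  46.2787] res 6.995314311783994
```

View pics/c5.png

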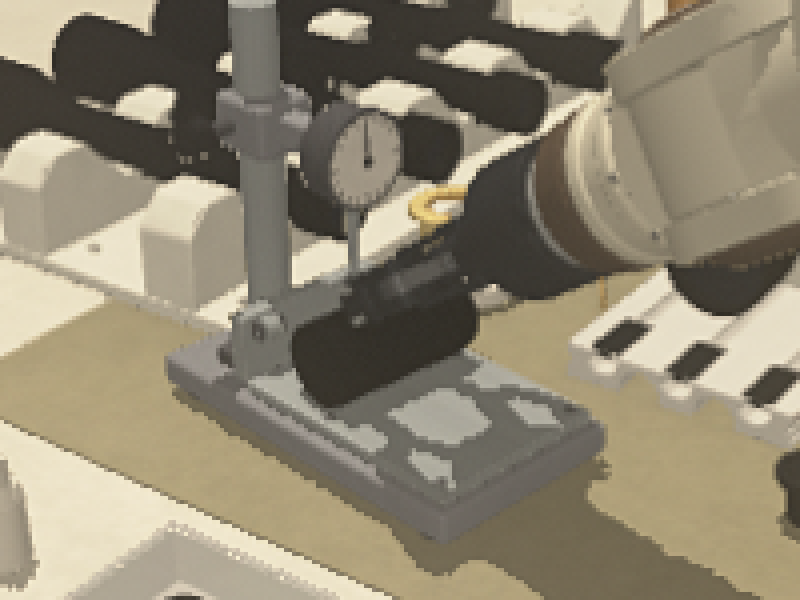

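>>> play_rows --targets '[{"grip": 120,"linear": [0.25,-0.05,0.03],"delta_rot": [0,0,0]},{"grip": 120,"linear": [0.5,-0.09,0.06],"delta_rot": [0,0,0]},{"grip": 120,"linear": [0.75,-0.14,0.1],"delta_rot": [0,0,0]},{"grip": 120,"linear": [0.75,-0.14,0.1],"delta_rot": [0,0,0]},{"grip": 120,"linear": [0.75,-0.14,0.6],"delta_rot": [0,0,0]},{"grip": 120,"linear": [0.36,-0.07,0.8],"delta_rot": [0,0,0]},{"grip": 120,"linear": [0.36,-0.07,0.4],"delta_rot": [0,0,0]},{"grip": 120,"linear": [0.36,-0.07,0.1],"delta_rot": [0,0,0]},{"grip": 120,"linear": [0.36,-0.07,-0.07],"delta_rot": [0,0,0]},{"grip": 120,"linear": [0.36,-0.07,-0.07],"delta_rot": [0,0,0]}]'

```text
time: 13.8
ee_pos: [0.6107, -0.1742, 0.0903]
tcp_rot: [180.0, 54.9, 169.8]
wrist_force: [-1.1, 0.3, 5.2]
opening: 0.0449
grasp_force: 2.4
```

```bash
sed -i 's/abs(Q\[:,0\]+40)<75)/(Q[:,0]>-60)\&(Q[:,0]<30)\&(Q[:,2]<85)/' look.py; python3 - <<'E'
from look import *
go(-86,-2,90)
tube(); tube(None,"top")
E
```

```text
Traceback (most recent call last):
  File "look.py", line 10
    Q=np.c_[P_@u,P_@v,P_[:,2]]*1e3; Q=Q[(Q[:,2]>50)&(Q[:,2]<90)&(abs(Q[:,1])<60)&((Q[:,0]>-60)&(Q[:,0]<30)&(Q[:,2]<85)]
                                                                                                                      ^
SyntaxError: closing parenthesis ']' does not match opening parenthesis '('
```

>>> play_rows --targets '[{"grip": 120,"linear": [0.2,-0.04,0.03],"delta_rot": [0,0,0]},{"grip": 120,"linear": [0.41,-0.08,0.06],"delta_rot": [0,0,0]},{"grip": 120,"linear": [0.84,-0.15,0.1],"delta_rot": [0,0,0]},{"grip": 120,"linear": [1.35,-0.25,0.13],"delta_rot": [0,0,0]},{"grip": 120,"linear": [1.87,-0.34,0.14],"delta_rot": [0,0,0]},{"grip": 120,"linear": [2.38,-0.43,0.13],"delta_rot": [0,0,0]},{"grip": 120,"linear": [2.8,-0.51,0.1],"delta_rot": [0,0,0]},{"grip": 120,"linear": [3.23,-0.59,0.05],"delta_rot": [0,0,0]},{"grip": 120,"linear": [3.4,-0.62,0.02],"delta_rot": [0,0,0]},{"grip": 120,"linear": [3.56,-0.65,0.0],"delta_rot": [0,0,0]}]'

```text
time: 14.8
ee_pos: [0.6464, -0.1811, 0.0904]
tcp_rot: [180.0, 54.9, 169.7]
wrist_force: [-2.8, -1.6, 7.0]
opening: 0.0454
grasp_force: 2.9
```

```bash
sed -i 's/&((Q\[:,0\]>-60)/\&(Q[:,0]>-60)/' look.py; python3 - <<'E'
from look import *
go(-86,-2,90)
tube("pics/c6.png"); tube(None,"top")
E
```

```text
t 14.8 now along/lat/z mm 20.259532884808586 -3.0385512157731096 90.40693682723905 rpy [179.9796  54.8704 169.7292] F [-2.8145 -1.5857  6.9568] open 0.04537653808170404
dlin cm [-10.4361   2.0021  -0.0407] rot [-0.0006 -0.0022 -0.0008]
side tube conf 0.68 685 along 2.803026752960848 skew deg -1.0296074283623804 lat [-52.9097  45.058 ] res 1.089402951692529
top tube conf 0.52 230 along 1.5915331359202312 skew deg -3.147981423231478 lat [-55.1872  42.7423] res 1.3968947008752124
```

View pics/c6.png

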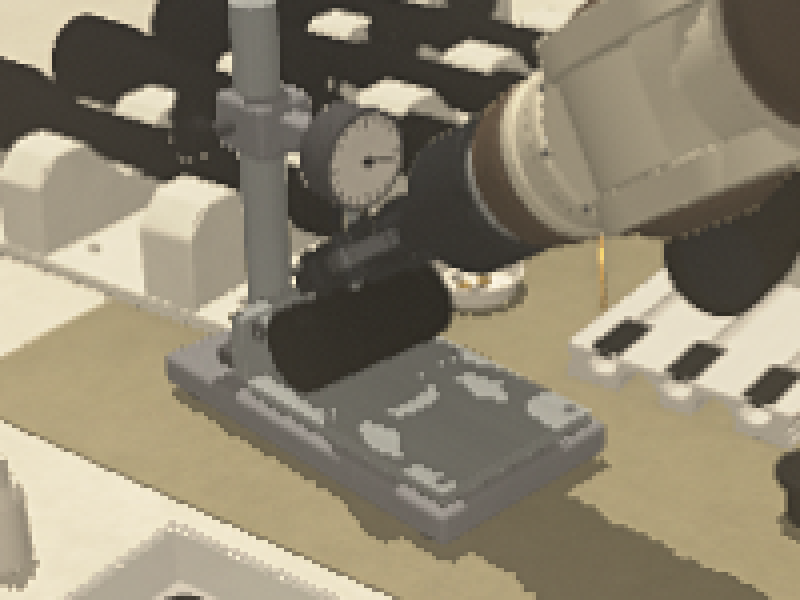

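>>> play_rows --targets '[{"grip": 120,"linear": [0,0,0.3],"delta_rot": [0,0,0]},{"grip": 120,"linear": [-0.4,0.07,0.7],"delta_rot": [0.03,-0.005,0]},{"grip": 120,"linear": [-1.18,0.22,0.9],"delta_rot": [0.069,-0.0125,0]},{"grip": 120,"linear": [-1.18,0.22,0.9],"delta_rot": [0.069,-0.0125,0]},{"grip": 120,"linear": [-1.18,0.22,0.7],"delta_rot": [0.069,-0.0125,0]},{"grip": 120,"linear": [-1.18,0.22,0.5],"delta_rot": [0.069,-0.0125,0]},{"grip": 120,"linear": [-1.18,0.22,0.4],"delta_rot": [0.069,-0.0125,0]},{"grip": 120,"linear": [-1.18,0.22,0.4],"delta_rot": [0.069,-0.0125,0]}]'

```text
time: 15.8
ee_pos: [0.6341, -0.1783, 0.0933]
tcp_rot: [173.0, 54.6, 164.1]
wrist_force: [-1.5, -1.6, 3.0]
opening: 0.0455
grasp_force: 1.5
```

```bash
python3 - <<'E'
from look import *
go(-86,-2,90)
tube(); tube(None,"top")
E
```

```text
t 15.8 now along/lat/z mm 7.651838785487378 -2.444491697016634 93.34316751671855 rpy [173.0181  54.5699 164.1053] F [-1.5273 -1.6133  3.0446] open 0.045508380189651
dlin cm [-9.2063  1.7182 -0.3343] rot [-0.0701  0.0086 -0.002 ]
side tube conf 0.58 671 along 2.897655714570942 skew deg -0.9860195301846378 lat [-52.4556  44.7639] res 1.1110881544883207
top tube conf 0.76 360 along 1.265408873850065 skew deg -2.5187919454445207 lat [-55.1237  43.1336] res 1.3080634085394591
```

>>> play_rows --targets '[{"grip": 120,"linear": [0.1,-0.02,0.0],"delta_rot": [0,0,0]},{"grip": 120,"linear": [0.2,-0.04,0.0],"delta_rot": [0,0,0]},{"grip": 120,"linear": [0.3,-0.06,0.0],"delta_rot": [0,0,0]},{"grip": 120,"linear": [0.4,-0.07,0.0],"delta_rot": [0,0,0]},{"grip": 120,"linear": [0.4,-0.07,0.0],"delta_rot": [0,0,0]}]'

```text
time: 16.5
ee_pos: [0.638, -0.1791, 0.0933]
tcp_rot: [173.0, 54.6, 164.1]
wrist_force: [-1.7, -1.3, 5.0]
opening: 0.0452
grasp_force: 2.2
```

```bash
python3 - <<'E'
from look import *
go(-86,-2,90)
for i in range(2): tube(); tube(None,"top")
E
```

```text
t 16.5 now along/lat/z mm 11.675028421170849 -2.569580454848743 93.34362829578474 rpy [173.0012  54.5641 164.0774] F [-1.6913 -1.2718  5.0198] open 0.045193462157025036
dlin cm [-9.5999  1.8025 -0.3344] rot [-0.0703  0.0086 -0.0017]
side tube conf 0.67 671 along 4.2009853164363085 skew deg 1.0036946580808987 lat [-53.7501  44.6715] res 1.084328765689742
top tube conf 0.84 329 along 2.63281820109522 skew deg -0.9295990022818722 lat [-54.993  43.447] res 1.291961170370555
side tube conf 0.67 653 along 4.180884682656909 skew deg 0.8613557962995682 lat [-50.5436  44.1586] res 1.1364381019679535
top tube conf 0.78 317 along 2.66123954104084 skew deg -0.8330645838066106 lat [-55.0314  43.5222] res 1.2749993342075523
```

>>> play_rows --targets '[{"grip": 120,"linear": [0.1,-0.02,0.0],"delta_rot": [0,0,0]},{"grip": 120,"linear": [0.2,-0.04,0.0],"delta_rot": [0,0,0]},{"grip": 120,"linear": [0.2,-0.04,0.0],"delta_rot": [0,0,0]},{"grip": 120,"linear": [0.2,-0.04,0.0],"delta_rot": [0,0,0]}]'

```text
time: 17.3
ee_pos: [0.6399, -0.1793, 0.0933]
tcp_rot: [173.0, 54.6, 164.1]
wrist_force: [-3.9, -0.9, 6.8]
opening: 0.0452
grasp_force: 3.1
```

```bash
python3 - <<'E'
from look import *
go(-86,-2,90)
for i in range(2): tube(); tube(None,"top")
E
```

```text
t 17.3 now along/lat/z mm 13.53635598591721 -2.458964226577563 93.3095967849669 rpy [172.9837  54.5548 164.0774] F [-3.8942 -0.8506  6.7922] open 0.045236195538257334
dlin cm [-9.785   1.8249 -0.331 ] rot [-0.0705  0.0085 -0.0019]
side tube conf 0.88 656 along 4.463737124695396 skew deg 1.3305212148581926 lat [-51.7492  44.3819] res 1.0887994968334171
top tube conf 0.95 242 along 2.7861054141516663 skew deg 0.515488211969004 lat [-53.1946  42.2848] res 1.3894163580074457
side tube conf 0.96 667 along 4.489231185361229 skew deg 1.1409023803545546 lat [-54.5273  44.2292] res 1.1275970142145204
top tube conf 0.78 283 along 3.10843679504119 skew deg -0.753397877299096 lat [-54.0813  41.4692] res 1.4102596609141378
```

>>> play_rows --targets '[{"grip": 120,"linear": [0,0,0.3],"delta_rot": [0,0,0]},{"grip": 120,"linear": [-0.3,0.05,0.6],"delta_rot": [-0.04,0.007,0]},{"grip": 120,"linear": [-0.59,0.11,0.7],"delta_rot": [-0.138,0.025,0]},{"grip": 120,"linear": [-0.59,0.11,0.7],"delta_rot": [-0.138,0.025,0]},{"grip": 120,"linear": [-0.59,0.11,0.4],"delta_rot": [-0.138,0.025,0]},{"grip": 120,"linear": [-0.59,0.11,0.2],"delta_rot": [-0.138,0.025,0]},{"grip": 120,"linear": [-0.59,0.11,0.05],"delta_rot": [-0.138,0.025,0]},{"grip": 120,"linear": [-0.59,0.11,0],"delta_rot": [-0.138,0.025,0]},{"grip": 120,"linear": [-0.59,0.11,0],"delta_rot": [-0.138,0.025,0]}]'

```text
time: 18.6
ee_pos: [0.6339, -0.1784, 0.093]
tcp_rot: [-173.2, 54.5, 175.3]
wrist_force: [-0.2, 0.1, -0.0]
opening: 0.0453
grasp_force: 0.5
```

>>> play_rows --targets '[{"grip": 120,"linear": [0.1,-0.02,0.0],"delta_rot": [0,0,0]},{"grip": 120,"linear": [0.15,-0.03,0.0],"delta_rot": [0,0,0]},{"grip": 120,"linear": [0.15,-0.03,0.0],"delta_rot": [0,0,0]}]'

```text
time: 18.9
ee_pos: [0.6355, -0.1786, 0.0933]
tcp_rot: [-173.1, 54.6, 175.4]
wrist_force: [-1.4, 0.1, 1.5]
opening: 0.045
grasp_force: 0.9
```

```bash
python3 - <<'E'
from look import *
go(-86,-2,90)
for i in range(2): tube(); tube(None,"top")
E
```

```text
t 18.9 now along/lat/z mm 9.123459106929037 -2.5476296723801304 93.25486300946325 rpy [-173.1346   54.5508  175.3911] F [-1.359   0.1029  1.5241] open 0.044965797729958415
dlin cm [-9.3493  1.7547 -0.3255] rot [ 0.0675 -0.0167 -0.0014]
side tube conf 0.57 625 along -16.5544255830204 skew deg -31.9672301139366 lat [-54.6312  44.6516] res 7.185529068493168
top tube conf 0.66 345 along 2.7859145554540676 skew deg -0.26179725867161063 lat [-55.0608  42.982 ] res 1.3347051339605907
side tube conf 0.6 634 along -15.722243624896809 skew deg -30.963302898410618 lat [-54.1807  44.6887] res 7.076122679347998
top tube conf 0.71 329 along 2.9879675233396354 skew deg -0.4154059891007057 lat [-54.4828  43.0573] res 1.2901074249459608
```

>>> play_rows --targets '[{"grip": 120,"linear": [0.05,-0.01,-0.1],"delta_rot": [0,0,0]},{"grip": 120,"linear": [0.1,-0.02,-0.1],"delta_rot": [0,0,0]},{"grip": 120,"linear": [0.2,-0.04,-0.1],"delta_rot": [0,0,0]},{"grip": 120,"linear": [0.2,-0.04,-0.1],"delta_rot": [0,0,0]}]'

```text
time: 19.7
ee_pos: [0.638, -0.1789, 0.0932]
tcp_rot: [-173.1, 54.6, 175.4]
wrist_force: [-2.6, 1.4, 4.9]
opening: 0.0449
grasp_force: 2.9
```

```bash
python3 - <<'E'
from look import *
go(-86,-2,90)
for i in range(2): tube(None,"top")
E
```

```text
t 19.7 now along/lat/z mm 11.624203000454811 -2.374570022955218 93.24767633070135 rpy [-173.1325   54.6456  175.4253] F [-2.5719  1.4133  4.8589] open 0.04489883566833089
dlin cm [-9.5984  1.7824 -0.3248] rot [ 0.0676 -0.0151 -0.0019]
top tube conf 0.98 293 along 3.0357350178178737 skew deg -0.39908566047706795 lat [-52.8785  42.945 ] res 1.2412496816326508
top tube conf 0.86 244 along 2.8769958456434015 skew deg -0.2923627697094758 lat [-52.5518  41.0864] res 1.2936221710115476
```

>>> play_rows --targets '[{"grip": 120,"linear": [0,0,0.2],"delta_rot": [0,0,0]},{"grip": 120,"linear": [0,0,0.5],"delta_rot": [0,0,0]},{"grip": 120,"linear": [-0.8,0.15,0.9],"delta_rot": [0.03,-0.006,0]},{"grip": 120,"linear": [-3,0.55,1.5],"delta_rot": [0.069,-0.0125,0]},{"grip": 120,"linear": [-7,1.27,3],"delta_rot": [0.069,-0.0125,0]},{"grip": 120,"linear": [-11,2,6],"delta_rot": [0.069,-0.0125,0]},{"grip": 120,"linear": [-15,2.7,9],"delta_rot": [0.069,-0.0125,0]},{"grip": 120,"linear": [-19,3.5,11],"delta_rot": [0.069,-0.0125,0]},{"grip": 120,"linear": [-19,3.5,11],"delta_rot": [0.069,-0.0125,0]}]'

```text
time: 20.8
ee_pos: [0.5093, -0.1759, 0.2035]
tcp_rot: [179.1, 52.8, 169.7]
wrist_force: [0.2, -0.5, 0.5]
opening: 0.0454
grasp_force: 0.0
```

```bash
python3 - <<'E'
from look import *
go(-86,-2,90)
for i in range(2): tube(None,"top");tube("pics/c7.png")
E
```

```text
t 20.8 now along/lat/z mm -115.58744540222919 -22.382471314384212 203.4736076794468 rpy [179.0779  52.8135 169.6579] F [ 0.2045 -0.4537  0.4895] open 0.04538277433373866
dlin cm [  3.2755   1.4764 -11.3474] rot [-0.0162 -0.0358 -0.0123]
  return _methods._mean(a, axis=axis, dtype=dtype,
  ret = ret.dtype.type(ret / rcount)
Traceback (most recent call last):
  File "look.py", line 12, in tube
    s=least_squares(res,[np.median(Q[:,0]),0],loss="soft_l1",f_scale=1.5)
ValueError: Initial guess is outside of provided bounds
```

```bash
python3 - <<'E'
from look import *
for i in range(4): tube("pics/c7.png")
p=bot.camera("side")
for t in("lens_tube","tube_end_left","tube_end_right","stop_face"):
    for q in bot.pinpoint(p,t)[:1]:
        d=at_z(p,q["pixel"],.036 if t=="stop_face" else .061)[0]-P; print(t,q["conf"],q["pixel"],d@u*1e3,d@v*1e3)
# where home ends should show in the picture
for l in(50,-50): print(proj(p,P+.002*u+(l-3)/1e3*v+[0,0,.061]))
E
```

```text
return _methods._mean(a, axis=axis, dtype=dtype,
  ret = ret.dtype.type(ret / rcount)
Traceback (most recent call last):
  File "look.py", line 12, in tube
    s=least_squares(res,[np.median(Q[:,0]),0],loss="soft_l1",f_scale=1.5)
ValueError: Initial guess is outside of provided bounds
```

View pics/c7.png

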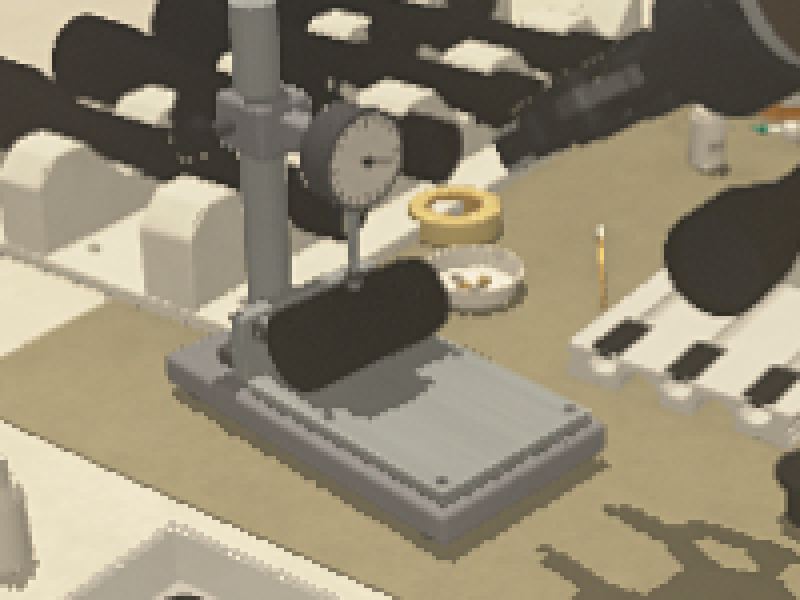

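```bash
python3 - <<'E'
from look import *
vv,uu=np.mgrid[180:225,262:316]; px=np.c_[uu.ravel(),vv.ravel()]
Rs=[]
for i in range(5):
    p=bot.camera("side"); X=at_depth(p,px)-P; C=p["color"][180:225,262:316].reshape(-1,3).max(1)
    Q=np.c_[X@u,X@v,X[:,2]]*1e3; Q=Q[(C<60)&(Q[:,2]>50)&(Q[:,2]<90)&(abs(Q[:,1])<56)&(Q[:,0]>-40)&(Q[:,0]<35)]
    def res(w): return np.hypot((Q[:,0]-w[0])*np.cos(w[1])+Q[:,1]*np.sin(w[1]),Q[:,2]-w[2])-25
    s=least_squares(res,[2,0,61],loss="soft_l1",f_scale=1)
    Rs.append([len(Q),s.x[0],np.degrees(s.x[1]),s.x[2],*np.percentile(Q[:,1],[1,99])])
print(np.array(Rs))
p=bot.camera("side");vv,uu=np.mgrid[180:270,225:360];px=np.c_[uu.ravel(),vv.ravel()];X=at_depth(p,px)-P
Q=np.c_[X@u,X@v,X[:,2]]*1e3
D=Q[(abs(Q[:,2]-36)<3)&(Q[:,0]<-45)&(Q[:,0]>-150)&(abs(Q[:,1])<75)]
# left/right deck edges per along-bin
b=[(a,*np.percentile(D[abs(D[:,0]-a)<4,1],[3,97])) for a in range(-120,-50,8)]; b=np.array(b)
print("edge yaw deg rel",[np.degrees(np.arctan(np.polyfit(b[:,0],b[:,k],1)[0])) for k in(1,2)],b[:,1].mean(),b[:,2].mean(),"front",np.percentile(D[:,0],2))
for t in("tube_end_left","tube_end_right","stop_face"):
    for q in bot.pinpoint(p,t)[:1]:
        d=at_z(p,q["pixel"],.036 if t=="stop_face" else .061)[0]-P; print(t,q["conf"],q["pixel"],d@u*1e3,d@v*1e3)
E
```

```text
[[725.       4.3184   1.2634  60.8714 -51.2644  44.1938]
 [726.       4.2974   1.1204  60.6892 -50.9598  44.2099]
 [725.       4.3477   1.1497  60.7452 -51.128   44.5253]
 [723.       4.297    1.0809  60.7524 -50.8179  44.5481]
 [722.       4.2535   1.3513  60.7119 -51.054   44.4285]]
edge yaw deg rel [np.float64(-1.1286179713508306), np.float64(0.2313016622149844)] -53.74803690534826 55.56021011307995 front -127.79291166156649
tube_end_left 0.57 [273.8, 209.0] -2.540897589238026 47.60278658323736
tube_end_right 0.95 [305.2, 195.9] -6.798528888506129 -44.663030056201606
stop_face 0.92 [278.8, 208.6] 25.146500997563454 10.857679567997536
```

>>> play_rows --targets '[{"grip": 120,"linear": [-2,4,1],"delta_rot": [0,0,0]},{"grip": 120,"linear": [-4,8,2],"delta_rot": [0,0,0]},{"grip": 120,"linear": [-6,12,3],"delta_rot": [0,0,0]},{"grip": 120,"linear": [-8,16,3],"delta_rot": [0,0,0]},{"grip": 120,"linear": [-10,20,3],"delta_rot": [0,0,0]},{"grip": 120,"linear": [-12,24,3],"delta_rot": [0,0,0]},{"grip": 120,"linear": [-12,24,3],"delta_rot": [0,0,0]}]'

```text
time: 22.15
ee_pos: [0.515, 0.0355, 0.2453]
tcp_rot: [-179.9, 51.0, 169.8]
wrist_force: [1.2, -0.3, -0.1]
opening: 0.0452
grasp_force: 0.0
```

```bash
python3 - <<'E'
from look import *
vv,uu=np.mgrid[100:230,270:390]; px=np.c_[uu.ravel(),vv.ravel()]
for i in range(4):
    p=bot.camera("top"); X=at_depth(p,px)-P; C=p["color"][100:230,270:390].reshape(-1,3).max(1)
    A=np.c_[X@u,X@v,X[:,2]]*1e3; Q=A[(C<70)&(A[:,2]>55)&(A[:,2]<90)&(abs(A[:,1])<58)&(A[:,0]>-40)&(A[:,0]<35)]
    def res(w): return np.hypot((Q[:,0]-w[0])*np.cos(w[1])+Q[:,1]*np.sin(w[1]),Q[:,2]-w[2])-25
    s=least_squares(res,[2,0,61],loss="soft_l1",f_scale=1)
    print(len(Q),s.x[0],np.degrees(s.x[1]),s.x[2],np.percentile(Q[:,1],[1,99]))
    D=A[(abs(A[:,2]-36)<3)&(A[:,0]<-30)&(A[:,0]>-135)&(abs(A[:,1])<62)]
    b=np.array([(a,*np.percentile(D[abs(D[:,0]-a)<5,1],[3,97])) for a in range(-115,-40,8)])
    print("edge yaw rel",[np.degrees(np.arctan(np.polyfit(b[:,0],b[:,k],1)[0])) for k in(1,2)])
I=p["color"][105:225,270:390,::-1]
cv2.imwrite("pics/c8.png",cv2.resize(I,(600,600),interpolation=3))
E
```

```text
792 2.653505682707464 0.6831122433374569 60.84970749111857 [-54.5859  43.4225]
edge yaw rel [np.float64(-0.842379452436437), np.float64(0.7366810600881148)]
784 2.620714200911215 0.3468160507536696 60.67004298766101 [-54.4647  43.3931]
edge yaw rel [np.float64(0.6862082529457617), np.float64(-0.5042068057727491)]
788 2.8771435279246673 0.24159384205429277 60.843088312522944 [-54.5041  43.3753]
edge yaw rel [np.float64(1.3506579654725337), np.float64(-0.11089740569413675)]
782 2.691238755771971 0.32936939339522003 60.78878872236377 [-54.5539  43.295 ]
edge yaw rel [np.float64(0.9228905744794793), np.float64(-0.3539322289609756)]
```

View pics/c8.png

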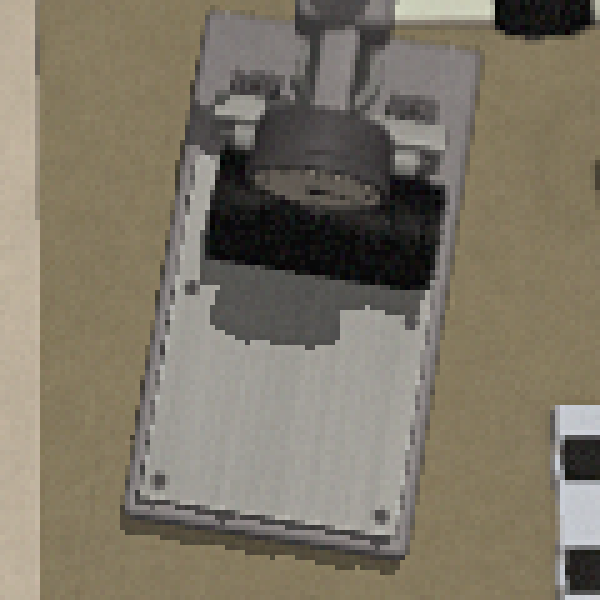

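```bash
python3 -c "
from workcell import bot
print(bot.job_done())"
```

```text
the job is handed in; nothing more can be done
None
```

The tube is home against the back stop with the gauge's plunger riding on it. Pushing lightly at each end moved it no further, and the last fits show it within about 0.5° of square. The hand is clear, and I handed the job in at about 22 s; no verdict came back.

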